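# Load one house-shaped plate into the hand punch and punch it

## Task

Take just the top house-shaped plate off its stack, lay it flat on the bed of the hand punch and push it, point first and without ramming it, fully home into the V-stop under the arm. Then press the spring plunger on top of the arm right down to its stop, without hammering it, and let it spring back up, leaving the plate home in the V. Leave the other plates in their stacks as they are and do not disturb the glue bottle, the screwdriver or the screw bin.

Things in the scene. Friction and masses are not known exactly. Their poses are not given: they have to be found in the camera images.
- house_top: house-shaped light wood plate 65 mm wide and 15 mm thick, about 70 g: parallel sides 80 mm long from the square tail, then a right-angled gable with its point 112.5 mm from the tail. Origin: underside, on the centreline, 50 mm from the tail, 62.5 mm from the point; x towards the point, z up; the topmost plate of its stack of three, the one to take
- house_mid: house-shaped light wood plate 65 mm wide and 15 mm thick, about 70 g: parallel sides 80 mm long from the square tail, then a right-angled gable with its point 112.5 mm from the tail. Origin: underside, on the centreline, 50 mm from the tail, 62.5 mm from the point; x towards the point, z up; second in its stack
- house_low: house-shaped light wood plate 65 mm wide and 15 mm thick, about 70 g: parallel sides 80 mm long from the square tail, then a right-angled gable with its point 112.5 mm from the tail. Origin: underside, on the centreline, 50 mm from the tail, 62.5 mm from the point; x towards the point, z up; lowest in its stack
- plain_top: plain rectangular light wood plate, 112.5 mm long, 65 mm wide and 15 mm thick; origin on the underside, on the centreline, 50 mm from one end; x along its length, z up; the topmost plate of its stack of three; not wanted
- plain_mid: plain rectangular light wood plate, 112.5 mm long, 65 mm wide and 15 mm thick; origin on the underside, on the centreline, 50 mm from one end; x along its length, z up; second in its stack; not wanted
- plain_low: plain rectangular light wood plate, 112.5 mm long, 65 mm wide and 15 mm thick; origin on the underside, on the centreline, 50 mm from one end; x along its length, z up; lowest in its stack; not wanted
- house_point (a point): the gable point of the topmost house-shaped plate, on its underside; axes as the plate's
- press: grey metal hand punch, fixed: flat bed 240 x 120 mm, 12 mm high, open at its tail end; towards the other end a V-stop, then a column with an arm reaching back over the V. The plate is laid on the open half and slid under the arm. Origin: underside of the bed, on its centreline, 140 mm from its tail end; x runs along the bed from its tail end to the V, z up
- home_pin (a joint): brass feeler pin, 8 mm wide, in the corner of the V-stop, 20 mm above the bench; travel in m: 0 is 8 mm proud of the corner, 0.008 is level with it, pushed in by the point of a plate that is fully home. A very weak spring (0.1 N) holds it out. The V-stop: two polished steel bars 54 mm long, 14 mm high above the bed, at right angles, symmetric about the bed's centreline
- v_middle (a point): unmarked point on the bed at the middle of the V-stop's adjustment, on the centreline, 180 mm from the tail end, at bed height; axes as the press. The corner of the V-stop is clamped anywhere from 15 mm before to 15 mm beyond this point, differently each time, and is not reported: look or feel for it
- boss_top (a point): centre of the top of the 32 mm round boss at the end of the press's arm, around the plunger, 68 mm above the bench. The arm is 28 mm wide and runs from here to the column; its underside is 42 mm above the bench, 15 mm above a plate lying on the bed
- plunger_top (a point): centre of the top of the black mushroom head (34 mm across, flat top 24 mm) of the spring plunger, 98 mm above the bench when up, 28 mm on the tail side of v_middle; moves with it
- plunger (a joint): plunger travel, m: 0 is up (spring holds it there with 4 N), 0.014 is down on its stop (10 N); it springs back when let go
- house_riser: plywood block 150 x 100 mm under the house-shaped stack, standing 8 to 20 mm above the bench; origin 20 mm below its top; fixed
- plain_riser: the like block under the plain stack
- glue: bystander: white glue bottle, 48 mm across, 130 mm tall, standing; origin under its foot
- screwdriver: bystander: screwdriver with a red handle, lying on the bench
- screw_bin: bystander: open red bin of screws, 110 x 160 x 70 mm; origin under its centre
Things that resemble listed ones, but are neither listed nor needed, are in the scene too. What is shaped like the house_top but black, orange or turquoise is not meant.

How it is judged:
On the way, in this order (a step that is already met when the one before it is completed fails the run):
1. the top house-shaped plate lies flat on the bed, point first, home in the V-stop (value of joint home_pin above 0.006 m and x of house_point in the frame of press above 0.015 m and y of house_point in the frame of press between -0.002 and 0.002 m and z of house_top in the frame of press between 0.01 and 0.0135 m and angle between the x axis of house_top and the x axis of press, either way round below 0.05 rad and angle between house_top's own z axis and vertical below 0.05 rad), for 0.2 s.
2. the plunger is pressed down to its stop with the plate home (all of step 1 and value of joint plunger above 0.0125 m), for 0.1 s.
At the end, for the whole second after the job is handed in: The top house plate lies flat and at rest on the bed, its point no more than 2 mm short of the V's corner (home pin over 6 mm in) and within 2 mm of the bed's centreline, its length along the bed within 0.05 rad; the plunger is up again within 2 mm; each other plate has moved less than 12 mm (all of step 1 and value of joint plunger below 0.002 m and linear speed of house_top below 0.01 m/s and distance of each of house_mid, house_low, plain_top, plain_mid, plain_low from where it was at the start of the episode below 0.012 m); the robot touches nothing.
It fails at once if the glue bottle was disturbed (moved more than 25 mm) (distance of glue from where it was at the start of the episode above 0.025 m).
It fails at once if the screwdriver was disturbed (moved more than 25 mm) (distance of screwdriver from where it was at the start of the episode above 0.025 m).
It fails at once if the screw bin was disturbed (moved more than 25 mm) (distance of screw_bin from where it was at the start of the episode above 0.025 m).
It fails at once if the plate was rammed into the V-stop (over 30 N) (contact force between house_top and press above 30 N and x of house_point in the frame of press above 0.005 m).
It fails at once if the plunger was hammered (over 50 N from the robot) (contact force between plunger and the arm above 50 N).
It also fails if it takes over 64 s, if anything falls off the work surface, if the arm or the gripper's body presses on something with over 40 N, if the wrist force passes 120 N, or if a joint passes its speed limit or range.

## Robot

A 7-joint arm with a two-finger parallel gripper is mounted at the origin on the work surface. World frame = base frame: x ahead of the robot, y to its left, z up, the work surface at z = 0. Lengths are in m, angles in rad, forces in N, time in s.
With the tool pointing down it reaches from about 0.4 to 0.85 m from the base axis. Payload 4.5 kg.
Tool frame: the origin (TCP) lies midway between the tips of the shut fingers; the grasp point (between the pads) lies 19 mm behind it; z points along the fingers, y is the line along which they close (so a half turn about z gives the same grasp; the last joint's range is limited). The gripper opens to 88 mm and grips with 3 to 60 N. Pads are 18 mm wide; open, the fingers measure 123 mm over their backs; the gripper's body (75 mm by 187 mm) begins 45 mm behind the grasp point.
Start: joints at [-1.088, 0.689, -0.195, 1.565, 0.157, 0.902, -0.215], TCP at [0.271, 0.563, 0.202] pointing down, gripper open.
Joint ranges: [-3.01, 3.01], [-0.46, 2.08], [-1.47, 1.51], [0.13, 2.56], [-1, 4.14], [0.04, 2.09], [-2.66, 2.66]. Speed limits (rad/s): [2.57, 2.57, 3.14, 3.14, 3.14, 3.14, 3.14].

## Interface

Orientations are given as a unit quaternion [x, y, z, w].
In Python, from plant import sensors, eyes, finish_job gives the robot as it stands.
- The arm moves only by the tool send_rows, never from a script. Its argument "rows" is text: rows parted by semicolons, each of 4 numbers parted by spaces: the shift along the tool's x, y, z normalised to -1 to 1, where 1 is 30 cm, then the turn about the tool's z normalised to -1 to 1, where 1 is 2 pi rad. A call has 1 to 10 rows; each row is the pose to reach, as a shift and turn from the pose commanded when the call began, along the tool's axes at that moment, turning the shorter way round; what a row does not reach only later rows make up. A row lasts 1/12 s, in which the tool goes at most 41.7 mm and 7.16 degrees, less where a joint would pass 70% of its speed; a pose out of reach is approached as far as the arm can. A call with a number of a shift or a turn outside -1 to 1 is refused whole. A call with a gripper value outside its range is refused whole. "jaw" is the closure, from -1 (fully open) to 1 (shut), set as the call begins (left out, the last holds). The fingers move at their own pace and stop on an object; "force" is the grip in N (left out, the last holds). Time passes only in rows, so rows that repeat a pose let the fingers close. It gives the time, the measured TCP pose, the force, the opening and the grip force at its end, in the units of the state.
- sensors.get_state(): the state, without advancing time (a new reading comes with each control period).
- eyes.snapshot(name): name is "side" or "top"; returns (picture, depth): 400x640x3 uint8, red, green, blue; 400x640 float32, m along the optical axis (not along the pixel's ray), 0 where there is no reading.
- eyes.calibration(name): a dict with "fov_y" (degrees; the focal length in pixels is half the picture's height over the tangent of half this angle, whatever the lens; pixels are square), "cx", "cy" (the principal point, pixels), "world_from_camera" (4x4, takes a point from camera to world coordinates). Camera axes: x right, y down, z forward; pixel columns grow to the right and rows downward; lengths in m; the calibration is good to about 2 mm. A picture is of the moment at which its call begins. calibration takes no time and is no camera call.
- finish_job(): hands the job in; it is judged then, once.
The state is a dict: "clock": time; "q": joint angles; "qd": joint speeds; "joint_torque": joint torques, N m; "tool_pos": TCP position; "eef_rot": TCP orientation; "contact_force": force on the tool from outside, world axes, zero at the start; "moment": the same for the moment, N m; "opening": opening from 0.0 (shut) to 1.0 (fully open); "finger_force": force on a finger pad.
Only numpy, scipy, OpenCV 4.12 (cv2) and the standard library are available. Lean on these libraries where they do the work, as an engineer would, in place of code of your own. Each camera call takes 0.05 s, during which the arm holds its last target. There are 200 camera calls.

## Working session

There is one attempt and no reset: what is moved stays moved. The work goes in short steps, Python scripts to look and compute and a tool call to move; the robot and the scene stay as the last step left them, time stands still between calls to the robot, and variables do not carry over. Pictures are saved under pics/ and viewed, at most 10 in all, crops included, and the job is handed in when it is done.

Besides the shell and the picture viewer there is one more tool, called after "Request:" in YAML: its name, and indented under it one key for each argument. send_rows: Moves the arm, as the interface text tells. Scaled input: -1 to 1 covers 30 cm each way for a shift and 2 pi rad each way for a turn. Its arguments: {"type":"object","properties":{"rows":{"type":"string"},"jaw":{"type":"number"},"force":{"type":"number"}},"required":["rows"]}

```bash
mkdir -p pics; cat > h.py <<'E'
import numpy as np, cv2
from plant import sensors, eyes, finish_job
def snap(n,tag):
    p,d=eyes.snapshot(n); cv2.imwrite(f'pics/{tag}.png',p[:,:,::-1]); np.save(f'{tag}.npy',d); return p,d
def cloud(n,d):
    c=eyes.calibration(n); f=200/np.tan(np.radians(c['fov_y'])/2)
    v,u=np.mgrid[0:400,0:640]
    P=np.stack([(u-c['cx'])/f*d,(v-c['cy'])/f*d,d],-1)
    T=np.array(c['world_from_camera']); return P@T[:3,:3].T+T[:3,3]
E
python3 - <<'E'
from h import *
for n in('top','side'):
    p,d=snap(n,n+'0'); print(eyes.calibration(n))
s=sensors.get_state();print(s)
E
```

```text
{'fov_y': 43.57328446825066, 'cx': 314.39973267548726, 'cy': 199.2275561492289, 'world_from_camera': array([[ 5.89846002e-03, -9.85899077e-01,  1.67237012e-01,
         1.86939898e-01],
       [-9.99982590e-01, -5.78699429e-03,  1.15384145e-03,
         9.84996441e-02],
       [-1.69771585e-04, -1.67240906e-01, -9.85916046e-01,
         1.78475252e+00],
       [ 0.00000000e+00,  0.00000000e+00,  0.00000000e+00,
         1.00000000e+00]])}
{'fov_y': 42.6261696775654, 'cx': 325.123491695249, 'cy': 201.25384027840812, 'world_from_camera': array([[ 0.87595194, -0.27974687,  0.39300112, -0.08895664],
       [-0.48226543, -0.48870665,  0.72703911, -0.96236418],
       [-0.01132466, -0.82638218, -0.56299578,  0.89205389],
       [ 0.        ,  0.        ,  0.        ,  1.        ]])}
{'clock': 0.1, 'q': array([-1.08821364,  0.68987237, -0.19452112,  1.56618625,  0.15733889,
        0.90252784, -0.21509825]), 'qd': array([-1.28001618e-03, -1.88890423e-03, -1.35194223e-03, -3.11379886e-03,
        8.46213244e-04, -6.96346550e-05, -6.87870547e-04]), 'joint_torque': array([-3.01843640e-03, -5.28498673e+01, -1.27105795e+00, -1.53837776e+01,
       -5.24522841e-02,  2.00819704e-03,  6.17412161e-05]), 'tool_pos': array([0.2709596 , 0.56254071, 0.20112197]), 'eef_rot': array([ 2.22465955e-01,  9.74940131e-01, -7.92912479e-04, -1.03570289e-04]), 'contact_force': array([-0.26414871, -0.01699212, -0.1406188 ]), 'moment': array([-0.00495596,  0.03217972, -0.03978479]), 'finger_force': 0.0, 'opening': 1.0021614561365708}
```

View pics/top0.png

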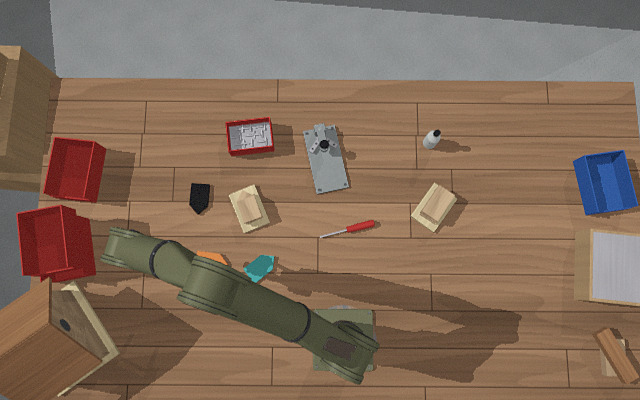

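View pics/side0.png

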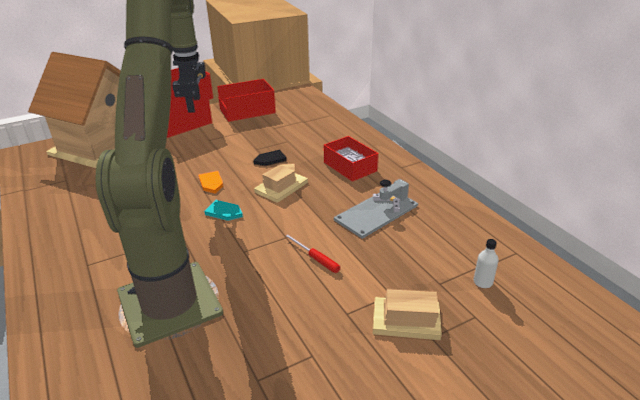

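The top view shows the house stack at about (249,208), the press at (326,158) with its V end up, the plain stack at (434,207), the screwdriver at (350,229) and the screw bin at (250,136). Next I'll enlarge the house stack and the press.

```bash
python3 - <<'E'
from h import *
p=cv2.imread('pics/top0.png')
a=cv2.resize(p[178:238,220:280],(600,600),interpolation=cv2.INTER_CUBIC)
b=cv2.resize(p[118:198,290:360],None,fx=7.5,fy=7.5,interpolation=cv2.INTER_CUBIC)
s=cv2.imread('pics/side0.png')
cv2.imwrite('pics/c1.png',a)
cv2.imwrite('pics/c2.png',b)
cv2.imwrite('pics/c3.png',cv2.resize(s[150:240,250:420],None,fx=4.7,fy=4.7,interpolation=cv2.INTER_CUBIC))
W=cloud('top',np.load('top0.npy'))
for v in range(184,234,3): print(v,(W[v,226:274:3,2]*1000).astype(int))
E
```

```text
184 [ 4  0  0 13  1  0 -2  2 -2 -6 -1  1  3  5 -4  5]
187 [  3   0 -15   7   5   0   1  26  20  13  -6  -1  -1 -11   4  -3]
190 [ 2 -2  2  0  0  2 14 14 14 22 19 -4  7 -6  2  4]
193 [  0   5  -4  17  20  67  57  58   9  21   9   3 -11   2   1   0]
196 [-1  7 17 20 14 57 56 60 62 64 19  1 -3  6 -5 -7]
199 [ 0 -4 13 13 53 60 61 63 59 51 22 17 -5  1  2  1]
202 [ 4  9 18 20 56 63 61 54 59 60 60 13  1  2  1  2]
205 [ 1  0 -3 29 67 64 54 63 55 60 62 12 14  0  0 -6]
208 [ 4  9 -1 13 14 58 61 60 56 56 55 15 20 -1 -4  5]
211 [  -3    0    1   14    9   56   55   60   55   66   61 1784   21    9
    1    7]
214 [ 3  1  3  8 20 65 60 65 60 63 59 69 11 13  3 -1]
217 [  -7    5    7    0   15   10   61   66   67 1784   58   58   45   14
   -1   -9]
220 [ 3 -4  9 -6  0 18 60 54 63 52 30  8 15 15 20  4]
223 [-4  2  0  2 -1 14 56 43 14 19 17 15 15  9  9  1]
226 [-9 -7 -2  0  3 22 16 17 19 23 19  9  0 -5 -1 -1]
229 [ 2  0 -1 -1  3 -6 24 11 12 13 -2  1  0 -4 -6  0]
232 [  5  -3  -2   0   1   2  10   5   4   3  -5   2 -11  -4   7  -1]
```

View pics/c1.png

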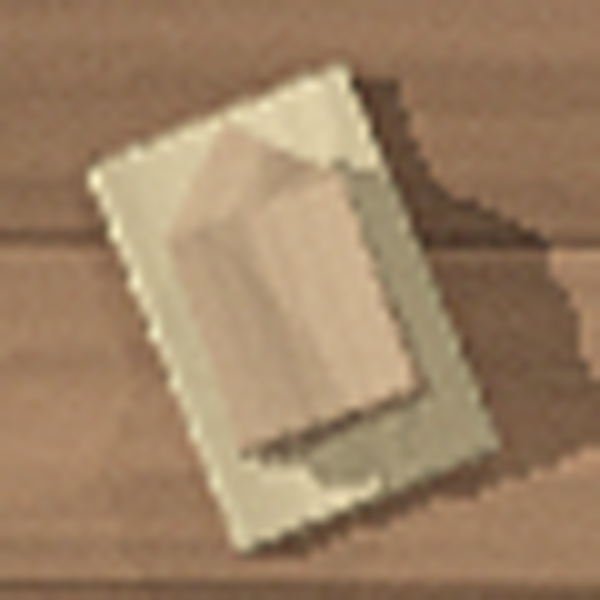

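View pics/c2.png

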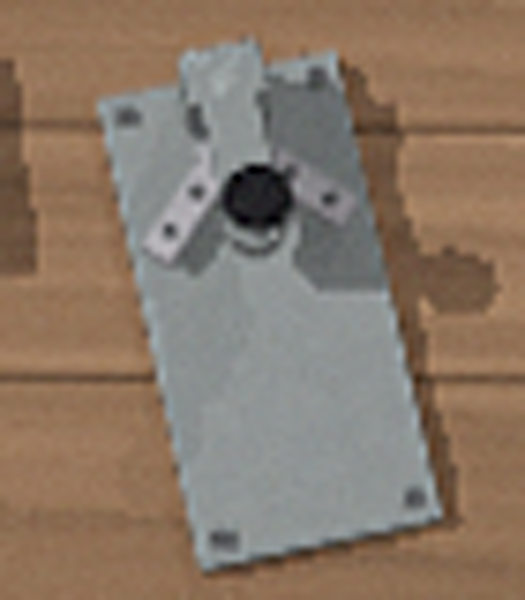

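View pics/c3.png

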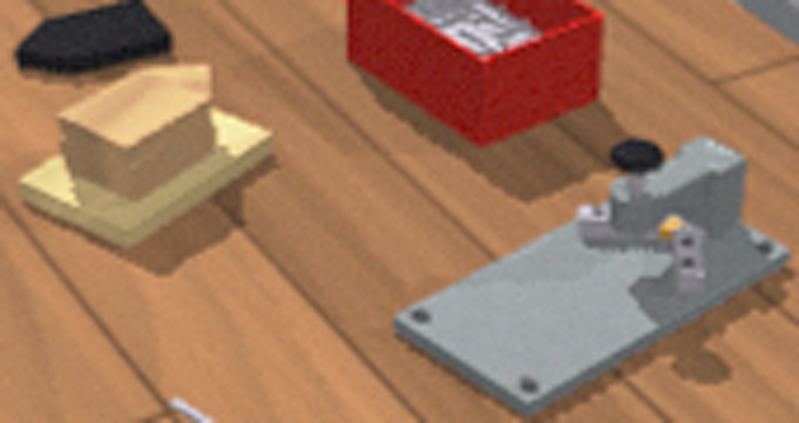

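The crops give the gable point at c1 (235,125), its shoulders at (170,240) and (345,170), and the tail corners at (240,455) and (415,385). The bed corners in c2 are (98,102), (338,52), (442,518) and (203,572), with the plunger head at (257,195). I'll fit rigid templates to these points.

```bash
cat >> h.py <<'E'
def ray(n,u,v,z):
    c=eyes.calibration(n); f=200/np.tan(np.radians(c['fov_y'])/2); T=np.array(c['world_from_camera'])
    r=T[:3,:3]@np.array([(u-c['cx'])/f,(v-c['cy'])/f,1]); o=T[:3,3]
    return (o+r*(z-o[2])/r[2])[:2]
def fit(t,w):
    t=np.array(t,float);w=np.array(w);a=t-t.mean(0);b=w-w.mean(0)
    th=np.arctan2((a[:,0]*b[:,1]-a[:,1]*b[:,0]).sum(),(a*b).sum())
    R=np.array([[np.cos(th),-np.sin(th)],[np.sin(th),np.cos(th)]])
    o=w.mean(0)-R@t.mean(0); return o,th,((w-o-t@R.T)*1000).round(1)
E
python3 - <<'E'
from h import *
W=cloud('top',np.load('top0.npy'))
m=W[200:216,242:254,2];print('stack top z',np.median(m))
m=W[170:185,322:335,2];print('bed z',np.median(m))
m=W[240:260,350:420,2];print('bench z',np.median(m), 'riser',np.median(W[224:228,246:252,2]))
k=lambda c,o,s:[(o[0]+(x+.5)/s-.5,o[1]+(y+.5)/s-.5) for x,y in c]
hp=[(235,125),(170,240),(345,170),(240,455),(415,385)]
ht=[(.0625,0),(.030,.0325),(.030,-.0325),(-.05,.0325),(-.05,-.0325)]
w=[ray('top',*q,.060) for q in k(hp,(220,178),10)]
print('house',*fit(ht,w)); print(fit(ht[1:],w[1:]))
pp=[(98,102),(338,52),(442,518),(203,572)]
pt=[(.1,.06),(.1,-.06),(-.14,-.06),(-.14,.06)]
w=[ray('top',*q,.012) for q in k(pp,(290,118),7.5)]
o,th,r=fit(pt,w);print('press',o,th,r)
R=np.array([[np.cos(th),-np.sin(th)],[np.sin(th),np.cos(th)]])
print('plunger seen',ray('top',*k([(257,195)],(290,118),7.5)[0],.096),'model',o+R@[.012,0])
for c in [(178,268),(148,243),(335,222),(352,195)]:
    print('V',(ray('top',*k([c],(290,118),7.5)[0],.026)-o)@R)
# side cam check
S=lambda c:(250+(c[0]+.5)/4.7-.5,150+(c[1]+.5)/4.7-.5)
for c in[(393,322),(530,412),(790,255)]: print('side bed',(ray('side',*S(c),.012)-o)@R)
print('side plunger',ray('side',*S((637,156)),.096))
for c in[(212,65),(60,120),(138,145),(212,98)]: print('side house',ray('side',*S(c),.060))
E
```

```text
stack top z 0.060886154072409604
bed z 0.012286079908474523
bench z 2.1916831365542677e-05 riser 0.01698107888309186
house [0.45348938 0.33180051] 0.3488871392737546 [[-1.5 -2.2]
 [-0.9 -0.2]
 [ 2.1  0.4]
 [-1.1  0.5]
 [ 1.5  1.5]]
(array([0.45383835, 0.33245647]), np.float64(0.35952859428200407), array([[-0.8, -1. ],
       [ 1.5, -0.6],
       [-1.3,  0.5],
       [ 0.6,  1.2]]))
press [0.65719959 0.06517834] 0.21796265039043447 [[-0.5 -0. ]
 [-0.3 -0.6]
 [ 1.   1.5]
 [-0.1 -0.8]]
plunger seen [0.67056203 0.06872446] model [0.66891567 0.06777323]
V [0.00554948 0.04010616]
V [0.0207766  0.05166732]
V [ 0.01197783 -0.03897951]
V [ 0.02342879 -0.04996139]
side bed [-0.14523466  0.05361124]
side bed [-0.14564836 -0.06692419]
side bed [ 0.09222349 -0.06345988]
side plunger [0.66399145 0.062429  ]
side house [0.51127594 0.35153905]
side house [0.39157004 0.33649683]
side house [0.4235192  0.28195333]
side house [0.4918058  0.31166788]
```

```bash
cat >> h.py <<'E'
H=(np.array([.4535,.332]),.352); PR=(np.array([.6572,.0652]),.218)
def at(f,x,y=0): c,s=np.cos(f[1]),np.sin(f[1]); return f[0]+np.array([c*x-s*y,s*x+c*y])
from scipy.spatial.transform import Rotation as Ro
def to(p,z,yaw,n=1):  # yaw: press/house direction; tool x points the opposite way
    s=sensors.get_state();R=Ro.from_quat(s['eef_rot']);M=R.as_matrix()
    d=M.T@(np.array([*p,z])-s['tool_pos'])/.3
    y0=np.arctan2(M[1,0],M[0,0]); t=-((yaw+np.pi-y0+np.pi)%(2*np.pi)-np.pi)/(2*np.pi)
    print('t',s['clock'],'row',d.round(4),round(t,4),'tilt',M[2,2].round(5),'F',s['contact_force'].round(2)); return d,t
E
python3 -c "
from h import *
to(at(H,-.03),.2,.352);to(at(H,-.03),.1,.352)"
```

```text
t 0.1 row [-0.812  -0.5002  0.0047] -0.1274 tilt -1.0 F [-0.26 -0.02 -0.14]
t 0.1 row [-0.8119 -0.4997  0.338 ] -0.1274 tilt -1.0 F [-0.26 -0.02 -0.14]
```

Request:
send_rows:
  rows: "-0.812 -0.5 0.005 -0.1274;-0.812 -0.5 0.005 -0.1274;-0.812 -0.5 0.005 -0.1274;-0.812 -0.5 0.005 -0.1274;-0.812 -0.5 0.005 -0.1274;-0.812 -0.5 0.005 -0.1274;-0.812 -0.5 0.1 -0.1274;-0.812 -0.5 0.25 -0.1274;-0.812 -0.5 0.338 -0.1274;-0.812 -0.5 0.338 -0.1274"
  jaw: -1

```text
clock: 0.93
tool_pos: [0.4231, 0.3179, 0.0953]
eef_rot: [-0.174, 0.985, -0.003, -0.005]
contact_force: [-0.5, -0.4, 0.2]
opening: 1.004
finger_force: 0.0
```

```bash
python3 -c "
from h import *
print(sensors.get_state()['tool_pos'])
to(at(H,-.03),.049,.352)
p,d=snap('top','t1');q,d=snap('side','s1')
a=cv2.resize(p[160:240,200:290],(720,640))[:590];b=cv2.resize(q[110:210,220:340],(720,600))
cv2.imwrite('pics/c4.png',b[:,:,::-1])"
```

```text
[0.42310603 0.31788306 0.09526258]
t 0.9333 row [-0.0129  0.01    0.154 ] -0.0003 tilt -0.99994 F [-0.51 -0.39  0.2 ]
```

View pics/c4.png

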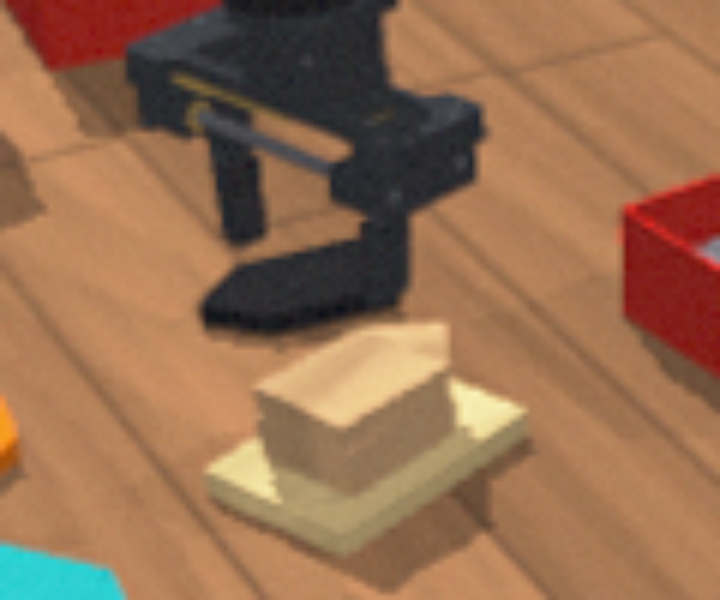

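```bash
python3 -c "
from h import *
s=sensors.get_state();print(s['tool_pos'],s['clock'])
print(ray('side',272.5,155,.0953), 'house corner side', [ray('side',220+x/6,110+y/6,.0605) for x,y in [(258,388),(340,425),(450,325)]])
to(at(H,-.03),.049,.352)"
```

```text
[0.42475818 0.32230041 0.1001322 ] 1.0333
[0.44789569 0.37949881] house corner side [array([0.39410403, 0.33735828]), array([0.41616972, 0.28274075]), array([0.50965452, 0.34605646])]
t 1.0333 row [-0.0015 -0.0026  0.1704] 0.0001 tilt -1.0 F [0.31 0.41 0.83]
```

```bash
python3 -c "
from h import *
s=sensors.get_state();M=Ro.from_quat(s['eef_rot']).as_matrix();t=s['tool_pos']
for n,o,k in(('side',(220,110),6),('top',(220,178),10)):
  c=eyes.calibration(n); f=200/np.tan(np.radians(c['fov_y'])/2);T=np.linalg.inv(c['world_from_camera'])
  for y,z in((-.044,0),(.044,0),(-.053,0),(.053,0),(-.053,-.064),(.053,-.064),(0,0)):
    w=t+M@[0,y,z];q=T[:3,:3]@w+T[:3,3];u=q[0]/q[2]*f+c['cx'],q[1]/q[2]*f+c['cy']
    print(n,y,z,np.round(u,1),[round((u[i]-o[i])*k) for i in(0,1)])
p=cv2.imread('pics/s1.png')
cv2.imwrite('pics/c5.png',cv2.resize(p[60:210,200:350],(600,600)))
"
```

```text
side -0.044 0 [283.2 168. ] [379, 348]
side 0.044 0 [263.3 158.8] [260, 293]
side -0.053 0 [285.3 168.9] [392, 354]
side 0.053 0 [261.3 157.9] [248, 287]
side -0.053 -0.064 [284.2 150.3] [385, 242]
side 0.053 -0.064 [259.6 139.7] [238, 178]
side 0 0 [273.1 163.3] [318, 320]
top -0.044 0 [261.3 208.4] [413, 304]
top 0.044 0 [236.8 217.1] [168, 391]
top -0.053 0 [263.8 207.5] [438, 295]
top 0.053 0 [234.3 218. ] [143, 400]
top -0.053 -0.064 [261.8 204.5] [418, 265]
top 0.053 -0.064 [231.1 215.4] [111, 374]
top 0 0 [249.1 212.8] [291, 348]
```

View pics/c5.png

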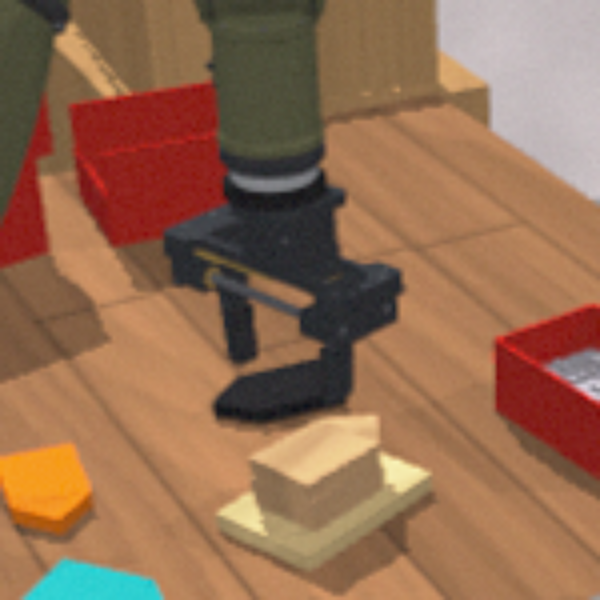

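The fingertips show about 20 mm higher than the TCP projection, so the open fingers are probably drawn back along their arc. I'll set the opening to about 74 mm and measure the tip height from the side depth.

Request:
send_rows:
  rows: "0 0 0 0;0 0 0 0;0 0 0 0;0 0 0 0"
  jaw: -0.68

```text
clock: 1.37
tool_pos: [0.4261, 0.3232, 0.1018]
eef_rot: [-0.175, 0.985, 0.001, 0.001]
contact_force: [-0.0, -0.1, -0.2]
opening: 0.84
finger_force: 0.0
```

```bash
cat > tip.py <<'E'
from h import *
def tip(k=6):
    s=sensors.get_state();M=Ro.from_quat(s['eef_rot']).as_matrix()
    D=np.stack([eyes.snapshot('side')[1] for _ in range(k)]);D[D==0]=np.nan;d=np.nanmedian(D,0)
    L=(cloud('side',d)-s['tool_pos'])@M
    m=(abs(L[...,0])<.03)&(abs(L[...,1])<.09)&(L[...,2]>-.075)&(L[...,2]<.02)
    P=L[m]*1000;print('tool',s['tool_pos'],'open',s['opening'])
    for sg in(-1,1):
        Q=P[P[:,1]*sg>10];print(sg,len(Q),'zhist',np.histogram(Q[:,2],np.arange(-75,21,5))[0])
        Q=Q[Q[:,2]>-45]
        if len(Q):print('  xyz pct5,50,95',np.percentile(Q,[5,50,95],axis=0).round(0).tolist())
E
python3 -c "
from tip import *
tip()"
```

```text
tool [0.42608992 0.32323014 0.10179959] open 0.8397930376262632
-1 87 zhist [11 12 11 11 13 11 10  7  1  0  0  0  0  0  0  0  0  0  0]
  xyz pct5,50,95 [[-8.0, -52.0, -44.0], [9.0, -48.0, -41.0], [11.0, -38.0, -35.0]]
1 94 zhist [11 12 12 11 16  9 11  9  3  0  0  0  0  0  0  0  0  0  0]
  xyz pct5,50,95 [[-8.0, 35.0, -44.0], [5.0, 37.0, -39.0], [12.0, 45.0, -34.0]]
```

Request:
send_rows:
  rows: "0 0 0 0;0 0 0 0;0 0 0 0;0 0 0 0;0 0 0 0;0 0 0 0;0 0 0 0;0 0 0 0"
  jaw: 1

```text
clock: 2.33
tool_pos: [0.4255, 0.3223, 0.1004]
eef_rot: [-0.175, 0.985, 0.0, -0.0]
contact_force: [0.5, 0.8, 0.3]
opening: 0.254
finger_force: 0.0
```

```bash
sed -i 's/>10\]/>0]/' tip.py; python3 -c "
from tip import *
tip()
W=cloud('side',np.load('side0.npy'));
print('stack',np.median(W[177:183,272:292].reshape(-1,3),0),'bench',np.median(W[255:280,200:260,2]))
p,d=snap('side','s2');cv2.imwrite('pics/c6.png',cv2.resize(p[90:210,220:340],(600,600))[:,:,::-1])
"
```

```text
tool [0.42552335 0.32232541 0.10039519] open 0.2541729953520453
-1 85 zhist [12 13 11 10 12 13 10  4  0  0  0  0  0  0  0  0  0  0  0]
  xyz pct5,50,95 [[-7.0, -22.0, -44.0], [8.0, -19.0, -41.0], [12.0, -6.0, -39.0]]
1 75 zhist [11 12  7 11 10  9 10  5  0  0  0  0  0  0  0  0  0  0  0]
  xyz pct5,50,95 [[-0.0, 5.0, -45.0], [8.0, 7.0, -41.0], [11.0, 15.0, -36.0]]
stack [0.4359729  0.29809691 0.05256851] bench -0.0014815515657414235
```

View pics/c6.png

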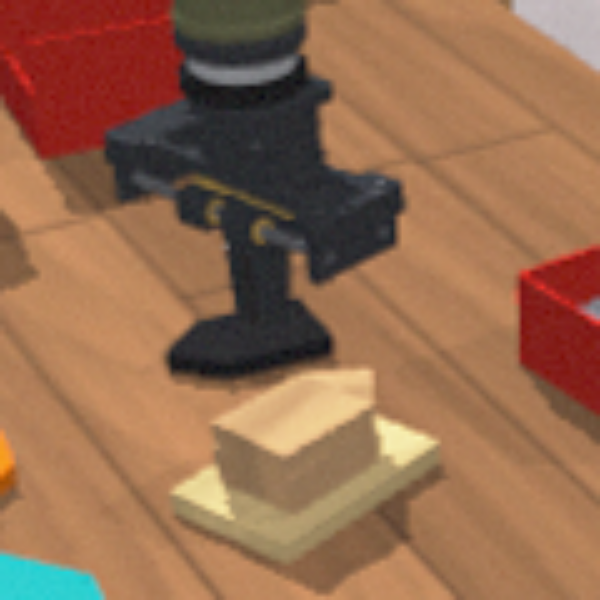

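```bash
python3 -c "
from h import *
d=np.load('s2.npy');W=cloud('side',d);d0=np.load('side0.npy');p=cv2.imread('pics/s2.png');p0=cv2.imread('pics/side0.png')
for v in range(128,172,2): print(v,d[v,268:280:3].round(3),(W[v,274]*1000).round(),d0[v,274].round(3),p[v,274].tolist(),p0[v,274].tolist())
"
```

```text
128 [1.481 1.477 1.47  1.462] [419. 280. 240.] 2.018 [54, 50, 48] [66, 98, 134]
130 [1.5   1.485 1.473 1.459] [419. 280. 234.] 2.002 [42, 53, 59] [83, 118, 165]
132 [1.477 1.494 1.488 1.462] [422. 290. 222.] 1.988 [48, 66, 77] [89, 126, 178]
134 [1.479 1.477 1.483 1.495] [419. 283. 219.] 1.976 [47, 66, 77] [87, 121, 170]
136 [1.481 1.48  1.484 1.5  ] [418. 281. 214.] 1.952 [80, 73, 74] [85, 119, 168]
138 [1.488 1.488 1.482 1.477] [415. 276. 210.] 1.934 [62, 58, 61] [83, 118, 166]
140 [1.542 1.518 1.517 1.524] [425. 302. 190.] 1.94 [37, 32, 31] [78, 114, 155]
142 [1.529 1.529 1.527 1.524] [427. 308. 180.] 1.923 [45, 44, 41] [74, 107, 150]
144 [1.541 1.529 1.524 1.537] [424. 302. 177.] 1.9 [49, 43, 45] [69, 101, 142]
146 [1.542 1.532 1.533 1.539] [426. 307. 167.] 1.883 [49, 46, 45] [84, 119, 162]
148 [1.546 1.539 1.529 1.545] [423. 300. 164.] 1.874 [47, 42, 41] [81, 115, 159]
150 [1.553 1.541 1.538 1.556] [424. 305. 155.] 1.863 [46, 37, 39] [71, 100, 132]
152 [1.554 1.552 1.54  1.555] [423. 304. 149.] 1.822 [45, 36, 37] [46, 43, 42]
154 [1.806 1.552 1.546 1.811] [423. 305. 141.] 1.812 [44, 44, 40] [48, 45, 47]
156 [1.801 1.801 1.799 1.8  ] [505. 510.  12.] 1.79 [48, 44, 45] [47, 47, 43]
158 [1.786 1.779 1.784 1.779] [498. 494.  14.] 1.788 [51, 53, 51] [46, 44, 45]
160 [1.777 1.774 1.781 1.774] [496. 488.  10.] 1.778 [35, 31, 36] [36, 35, 35]
162 [1.771 1.778 1.778 1.783] [493. 483.   5.] 1.78 [22, 16, 18] [27, 23, 20]
164 [1.774 1.773 1.785 1.787] [493. 485.  -4.] 1.787 [58, 73, 99] [54, 70, 98]
166 [1.778 1.771 1.775 1.65 ] [488. 473.  -4.] 1.769 [65, 91, 128] [62, 90, 125]
168 [1.76  1.761 1.64  1.642] [442. 361.  59.] 1.643 [132, 187, 231] [130, 189, 231]
170 [1.75  1.625 1.635 1.632] [439. 354.  56.] 1.631 [128, 177, 221] [129, 177, 220]
```

```bash
python3 -c "
from h import *
W=cloud('side',np.load('side0.npy'))
print('plunger',(W[181:186,381:391,2]*1000).round().tolist()[1:4]);print('bottle',(W[238:252:2,489:493,2]*1000).round().tolist())
W=cloud('top',np.load('top0.npy'))
print('top bottle',(W[128:142:2,430:440:2,2]*1000).round().tolist());print('top plunger',(W[142:147,321:328,2]*1000).round().tolist())
s=sensors.get_state();print(s['tool_pos'],s['q'],s['opening'])
"
```

```text
plunger [[97.0, 93.0, 95.0, 97.0, 96.0, 93.0, 93.0, 98.0, 95.0, 96.0], [94.0, 892.0, 95.0, 99.0, 97.0, 95.0, 100.0, 97.0, 94.0, 93.0], [892.0, 93.0, 93.0, 97.0, 96.0, 94.0, 94.0, 94.0, 92.0, 93.0]]
bottle [[-1.0, 2.0, -2.0, 1.0], [127.0, 127.0, 129.0, 128.0], [129.0, 131.0, 129.0, 127.0], [126.0, 126.0, 126.0, 127.0], [119.0, 126.0, 125.0, 123.0], [115.0, 119.0, 117.0, 118.0], [111.0, 109.0, 111.0, 107.0]]
top bottle [[5.0, -5.0, 10.0, -9.0, -1.0], [-5.0, 1.0, 6.0, 131.0, 128.0], [88.0, 94.0, 134.0, 126.0, 129.0], [91.0, 97.0, 125.0, 134.0, 129.0], [91.0, 107.0, 122.0, 124.0, 118.0], [93.0, 98.0, 98.0, 98.0, 94.0], [84.0, 92.0, 84.0, 85.0, 90.0]]
top plunger [[105.0, 99.0, 97.0, 106.0, 98.0, 102.0, 102.0], [99.0, 103.0, 97.0, 104.0, 99.0, 97.0, 103.0], [102.0, 100.0, 105.0, 97.0, 96.0, 98.0, 98.0], [94.0, 103.0, 98.0, 94.0, 97.0, 92.0, 104.0], [96.0, 96.0, 102.0, 101.0, 94.0, 101.0, 91.0]]
[0.42556167 0.32230205 0.1004409 ] [-0.51316222  0.74154147 -0.3673018   1.92741559  0.47557671  0.5582366
  0.72101384] 0.00530561619129456
```

Request:
send_rows:
  rows: "0 0 0.06 0;0 0 0.1 0;0 0 0.108 0;0 0 0.112 0;0 0 0.116 0;0 0 0.12 0;0 0 0.12 0"

```text
clock: 3.27
tool_pos: [0.4258, 0.3225, 0.0648]
eef_rot: [-0.175, 0.985, 0.0, 0.0]
contact_force: [0.5, -0.1, 0.1]
opening: 0.003
finger_force: 0.0
```

```bash
python3 -c "
from tip import *
tip(4)"
```

```text
tool [0.42578561 0.32252738 0.06478798] open 0.0029478111547855965
-1 244 zhist [11 10  9 13 12  9 11  5  0  0  0  0  0  0  0 21 94 26 23]
  xyz pct5,50,95 [[-26.0, -34.0, -42.0], [3.0, -20.0, 7.0], [23.0, -2.0, 18.0]]
1 150 zhist [ 7  5  6  4  6  4  3  5  1  0  0  0  0  0  0 11 80 10  8]
  xyz pct5,50,95 [[-27.0, 2.0, -38.0], [6.0, 16.0, 6.0], [23.0, 30.0, 16.0]]
```

Request:
send_rows:
  rows: "0 0 0.007 0;0 0 0.014 0;0 0 0.021 0;0 0 0.028 0;0 0 0.035 0;0 0 0.035 0"

```text
clock: 3.97
tool_pos: [0.4253, 0.3221, 0.0534]
eef_rot: [-0.175, 0.985, -0.0, -0.0]
contact_force: [0.5, -0.2, 0.0]
opening: 0.005
finger_force: 0.0
```

Request:
send_rows:
  rows: "0 0 0.02 0;0 0 0.04 0;0 0 0.05 0;0 0 0.06 0;0 0 0.067 0;0 0 0.073 0;0 0 0.073 0"

```text
clock: 4.55
tool_pos: [0.4254, 0.3222, 0.0317]
eef_rot: [-0.175, 0.985, -0.0, -0.0]
contact_force: [-0.8, -0.7, -0.2]
opening: 0.007
finger_force: 0.0
```

```bash
python3 -c "
from tip import *
tip(4)"
```

```text
tool [0.42541936 0.32223462 0.03169961] open 0.006541813435126576
-1 483 zhist [13 12  9 11 12 11  9  5  0 98 25 28 32 29 26 17 19 28 99]
  xyz pct5,50,95 [[-27.0, -46.0, -29.0], [7.0, -31.0, -9.0], [24.0, -3.0, 19.0]]
1 185 zhist [ 5  5  6  6  5  3  5  4  1 36 14 11 15  8 10  4  4 10 33]
  xyz pct5,50,95 [[3.0, 2.0, -36.0], [21.0, 15.0, -13.0], [26.0, 39.0, 18.0]]
```

Request:
send_rows:
  rows: "0 0 0.01 0;0 0 0.016 0;0 0 0.02 0;0 0 0.02 0"

```text
clock: 5.08
tool_pos: [0.4254, 0.3222, 0.0257]
eef_rot: [-0.175, 0.985, -0.0, -0.0]
contact_force: [0.1, -0.1, 0.4]
opening: 0.008
finger_force: 0.0
```

Request:
send_rows:
  rows: "0 0 0.005 0;0 0 0.005 0"

```text
clock: 5.25
tool_pos: [0.4255, 0.3223, 0.0243]
eef_rot: [-0.175, 0.985, -0.0, -0.0]
contact_force: [-0.1, 0.8, -1.1]
opening: 0.0
finger_force: 0.0
```

Request:
send_rows:
  rows: "0 0 0.004 0;0 0 0.004 0"

```text
clock: 5.42
tool_pos: [0.4256, 0.3223, 0.0241]
eef_rot: [-0.175, 0.985, -0.0, 0.0]
contact_force: [-1.3, -2.1, 7.7]
opening: 0.002
finger_force: 4.0
```

The shut fingers touch the plate top (about z 0.0605) at a reported z of 0.024, and the depth agrees. The real fingertips are therefore about 36 mm above the reported TCP, and I'll carry that offset through.

Request:
send_rows:
  rows: "0 0 -0.05 0;0 0 -0.083 0;0 0 -0.083 0;0 0 -0.083 0;0 0 -0.083 0;0 0 -0.083 0;0 0 -0.083 0;0 0 -0.083 0;0 0 -0.083 0;0 0 -0.083 0"
  jaw: -1

```text
clock: 6.25
tool_pos: [0.4255, 0.3223, 0.048]
eef_rot: [-0.175, 0.985, -0.0, -0.0]
contact_force: [0.9, 0.1, 0.0]
opening: 0.734
finger_force: 0.0
```

```bash
python3 -c "
from h import *
to(at(H,-.03),.0122,.352);print(sensors.get_state()['opening'],sensors.get_state()['tool_pos'])"
```

```text
t 6.25 row [ 0.0011 -0.0019  0.1195] -0.0 tilt -1.0 F [0.87 0.13 0.01]
0.7344712145055358 [0.4254549  0.32229533 0.04804148]
```

Request:
send_rows:
  rows: "0 -0.002 0 0;0 -0.002 0 0;0 -0.002 0 0;0 -0.002 0 0;0 -0.002 0.04 0;0 -0.002 0.08 0;0 -0.002 0.1 0;0 -0.002 0.119 0;0 -0.002 0.119 0;0 -0.002 0.119 0"

```text
clock: 7.08
tool_pos: [0.4257, 0.3218, 0.0125]
eef_rot: [-0.175, 0.985, -0.0, -0.0]
contact_force: [-0.4, 0.2, 0.4]
opening: 1.003
finger_force: 0.0
```

Request:
send_rows:
  rows: "0 0 0 0;0 0 0 0;0 0 0 0;0 0 0 0;0 0 0 0;0 0 0 0"
  jaw: 1
  force: 15

```text
clock: 7.58
tool_pos: [0.426, 0.3219, 0.0129]
eef_rot: [-0.175, 0.985, 0.0, 0.0]
contact_force: [-0.2, 0.4, 2.8]
opening: 0.736
finger_force: 15.0
```

Request:
send_rows:
  rows: "0 0 -0.01 0;0 0 -0.03 0;0 0 -0.07 0;0 0 -0.14 0;0 0 -0.25 0;0 0 -0.3 0;0 0 -0.3 0;0 0 -0.3 0"

```text
clock: 8.25
tool_pos: [0.4262, 0.3218, 0.1033]
eef_rot: [-0.175, 0.985, 0.0, 0.001]
contact_force: [0.1, -0.8, -0.3]
opening: 0.734
finger_force: 15.0
```

```bash
python3 -c "
from h import *
p,d=snap('top','t3');q,d=snap('side','s3');W=cloud('side',d)
a=cv2.resize(p[150:240,200:300],(540,486));b=cv2.resize(q[80:210,230:350],(449,486))
cv2.imwrite('pics/c7.png',np.hstack([a[:,:351],b])[:,:,::-1])
to(at(PR,-.09),.06,.218)"
```

```text
t 8.35 row [-0.1349 -1.0267  0.1399] 0.0213 tilt -1.0 F [-0.18  0.38 -1.13]
```

View pics/c7.png

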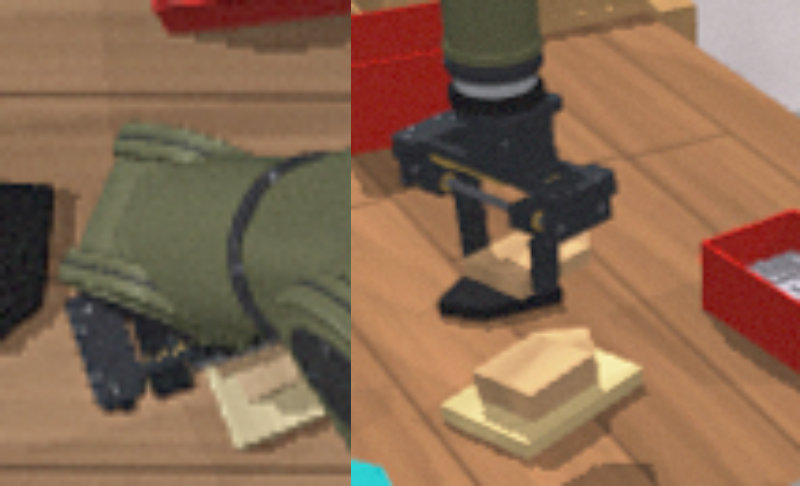

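```bash
python3 -c "
from h import *
to(at(PR,-.10),.103,.218);s=sensors.get_state()
print((s['tool_pos'][:2]+at(PR,-.10))/2);to((s['tool_pos'][:2]+at(PR,-.10))/2,.103,.218)"
```

```text
t 8.35 row [-0.1017 -1.0224 -0.0034] 0.0213 tilt -1.0 F [-0.18  0.38 -1.13]
[0.49242619 0.18228809]
t 8.35 row [-0.0508 -0.5112 -0.0038] 0.0213 tilt -1.0 F [-0.18  0.38 -1.13]
```

Request:
send_rows:
  rows: "-0.01 -0.09 0 0.0213;-0.02 -0.2 0 0.0213;-0.03 -0.32 0 0.0213;-0.04 -0.44 0 0.0213;-0.055 -0.56 0 0.0213;-0.068 -0.68 0 0.0213;-0.08 -0.8 0 0.0213;-0.09 -0.9 0 0.0213;-0.1 -0.98 0 0.0213;-0.1 -0.98 0 0.0213"

```text
clock: 9.18
tool_pos: [0.5564, 0.0482, 0.1005]
eef_rot: [-0.104, 0.995, -0.003, -0.001]
contact_force: [-0.5, -0.7, -0.5]
opening: 0.735
finger_force: 15.0
```

```bash
python3 -c "
from h import *
to(at(PR,-.10),-.018,.218)
p,d=snap('top','t4');q,d=snap('side','s4')
a=cv2.resize(p[110:220,270:370],(440,484));b=cv2.resize(q[100:260,310:430],(360,480))
cv2.imwrite('pics/c8.png',np.hstack([a[:480],b])[:,:,::-1])"
```

```text
t 9.1833 row [-0.0081 -0.0153  0.3951] -0.0015 tilt -0.99998 F [-0.51 -0.65 -0.52]
```

View pics/c8.png

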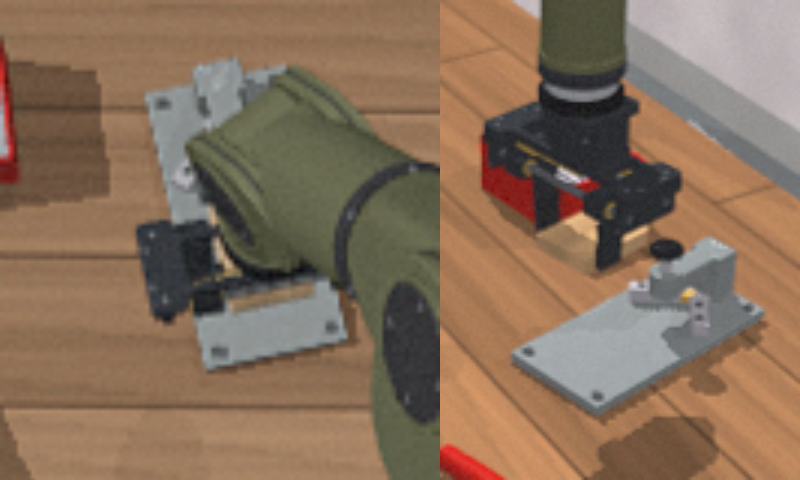

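```bash
python3 -c "
from h import *
to(at(PR,-.10),-.018,.218);print((ray('top',270+313/4.4,110+290/4.4,.149)-PR[0])@np.array([[np.cos(.218),-np.sin(.218)],[np.sin(.218),np.cos(.218)]]))"
```

```text
t 9.2833 row [-0.0096 -0.0408  0.3969] -0.0004 tilt -1.0 F [-0.39  1.93 -0.42]
[-0.12215285 -0.02791785]
```

Request:
send_rows:
  rows: "-0.01 -0.02 0.05 0;-0.01 -0.04 0.12 0;-0.01 -0.041 0.2 0;-0.01 -0.041 0.28 0;-0.01 -0.041 0.34 0;-0.01 -0.041 0.38 0;-0.01 -0.041 0.397 0;-0.01 -0.041 0.397 0;-0.01 -0.041 0.397 0"

```text
clock: 10.03
tool_pos: [0.5609, 0.0456, -0.0162]
eef_rot: [-0.109, 0.994, 0.0, 0.0]
contact_force: [0.6, 0.8, -0.2]
opening: 0.731
finger_force: 15.0
```

```bash
python3 -c "
from h import *
p,d=snap('top','t5')
to(at(PR,-.10),-.0213,.218)
a=cv2.resize(p[130:210,290:370],(800,800),interpolation=cv2.INTER_CUBIC)[200:800]
cv2.imwrite('pics/c9.png',a[:,:,::-1])"
```

```text
t 10.0833 row [ 0.0071 -0.0047  0.0183] 0.0001 tilt -1.0 F [ 0.28 -0.2  -0.66]
```

View pics/c9.png

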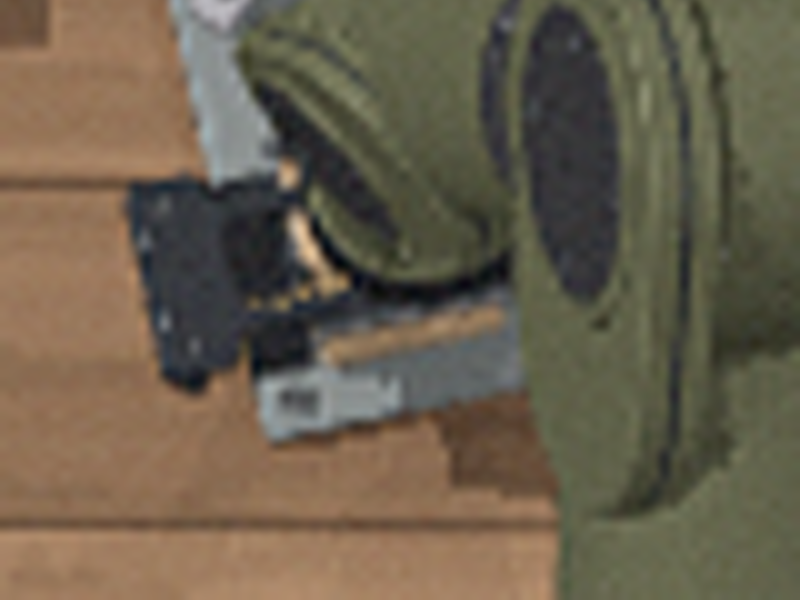

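```bash
python3 -c "
from h import *
c,s=np.cos(.218),np.sin(.218);R=np.array([[c,-s],[s,c]])
for x,y,z in((327,364,.016),(507,329,.016),(270,442,.012)): print((ray('top',290+x/10-.45,150+y/10-.45,z)-PR[0])@R)"
```

```text
[-0.11709153  0.03350017]
[-0.11819376 -0.03268964]
[-0.13996783  0.05942963]
```

Request:
send_rows:
  rows: "0 -0.003 0.008 0;0 -0.003 0.013 0;0 -0.003 0.013 0"

```text
clock: 10.33
tool_pos: [0.5613, 0.0436, -0.0202]
eef_rot: [-0.109, 0.994, -0.0, 0.0]
contact_force: [0.2, 0.5, -1.2]
opening: 0.734
finger_force: 15.0
```

Request:
send_rows:
  rows: "0 0 0.003 0;0 0 0.003 0"

```text
clock: 10.5
tool_pos: [0.5613, 0.0437, -0.0207]
eef_rot: [-0.109, 0.994, -0.0, 0.0]
contact_force: [-1.2, -1.6, 5.1]
opening: 0.738
finger_force: 15.0
```

Request:
send_rows:
  rows: "0 0 0.003 0;0 0 0.003 0"

```text
clock: 10.67
tool_pos: [0.5614, 0.0437, -0.0208]
eef_rot: [-0.109, 0.994, -0.0, 0.001]
contact_force: [-2.4, -0.7, 12.4]
opening: 0.736
finger_force: 15.0
```

Request:
send_rows:
  rows: "0 0 -0.004 0;-0.01 0 -0.004 0;-0.03 0 -0.004 0;-0.05 0 -0.004 0;-0.07 0 -0.004 0;-0.09 0 -0.004 0;-0.107 0 -0.004 0;-0.107 0 -0.004 0"

```text
clock: 11.33
tool_pos: [0.5925, 0.0507, -0.0207]
eef_rot: [-0.109, 0.994, -0.0, -0.0]
contact_force: [-0.8, -0.5, 6.6]
opening: 0.737
finger_force: 15.0
```

```bash
python3 -c "
from h import *
to(at(PR,-.055),-.0207,.218)
p,d=snap('top','t6')
s=sensors.get_state();c,k=np.cos(.218),np.sin(.218);print((s['tool_pos'][:2]-PR[0])@np.array([[c,-k],[k,c]]),s['contact_force'])"
```

```text
t 11.3333 row [-0.0375  0.0005 -0.0001] -0.0001 tilt -1.0 F [-0.84 -0.51  6.64]
[-0.0661981  -0.00016165] [-1.2594069  -0.16738978  5.45460286]
```

Request:
send_rows:
  rows: "-0.007 0 0 0;-0.014 0 0 0;-0.021 0 0 0;-0.027 0 0 0;-0.027 0 0 0"

```text
clock: 11.8
tool_pos: [0.5991, 0.0521, -0.0207]
eef_rot: [-0.109, 0.994, -0.0, -0.001]
contact_force: [-3.6, -0.8, 8.2]
opening: 0.734
finger_force: 15.0
```

Request:
send_rows:
  rows: "0 0 0 0;0 0 0 0;0 0 0 0;0 0 0 0;0 0 0 0;0 0 0 0"
  jaw: -1

```text
clock: 12.3
tool_pos: [0.6003, 0.0526, -0.0212]
eef_rot: [-0.109, 0.994, 0.0, 0.0]
contact_force: [0.4, 0.2, 0.2]
opening: 0.999
finger_force: 0.0
```

Request:
send_rows:
  rows: "0.03 0 0 0;0.06 0 0 0;0.1 0 0 0;0.14 0 0 0;0.15 0 0 0;0.15 0 0 0"

```text
clock: 12.8
tool_pos: [0.5556, 0.0426, -0.0211]
eef_rot: [-0.109, 0.994, -0.0, -0.001]
contact_force: [-0.2, -0.7, 0.5]
opening: 1.0
finger_force: 0.0
```

Request:
send_rows:
  rows: "0 0 0 0;0 0 0 0;0 0 0 0;0 0 0 0;0 0 0 0;0 0 0 0;0 0 0 0;0 0 0 0;0 0 0 0;0 0 0 0"
  jaw: 0.4

```text
clock: 13.63
tool_pos: [0.5563, 0.0428, -0.0211]
eef_rot: [-0.109, 0.994, 0.0, -0.0]
contact_force: [0.7, 0.7, 0.0]
opening: 0.298
finger_force: 0.0
```

```bash
python3 -c "
from h import *
s=sensors.get_state();c,k=np.cos(.218),np.sin(.218);R=np.array([[c,-k],[k,c]]);print((s['tool_pos'][:2]-PR[0])@R,s['tool_pos'][2],s['contact_force'],s['opening'],s['clock'])
to(at(PR,-.08),-.0207,.218)
p,d=snap('top','t7');q,d=snap('side','s7')
a=cv2.resize(p[120:200,290:360],(420,480));b=cv2.resize(q[150:250,320:425],(380,362));b=np.vstack([b,np.zeros((118,380,3),np.uint8)])
cv2.imwrite('pics/c10.png',np.hstack([a,b])[:,:,::-1])"
```

```text
[-1.03358465e-01 -3.16488800e-05] -0.021079762510447568 [0.70225806 0.74544268 0.0361963 ] 0.29846115754821895 13.6333
t 13.6333 row [-0.0779  0.0001 -0.0013] -0.0 tilt -1.0 F [0.7  0.75 0.04]
```

I've used up my picture allowance, so from here I'll work from forces and depth numbers. Next is pushing the tail gently with both fingers.

Request:
send_rows:
  rows: "-0.02 0 0 0;-0.04 0 0 0;-0.05 0 0 0;-0.058 0 0 0;-0.066 0 0 0;-0.072 0 0 0;-0.072 0 0 0"

```text
clock: 14.32
tool_pos: [0.5779, 0.0476, -0.0211]
eef_rot: [-0.109, 0.994, 0.0, 0.0]
contact_force: [-0.2, -0.5, 0.4]
opening: 0.3
finger_force: 0.0
```

Request:
send_rows:
  rows: "-0.004 0 0 0;-0.008 0 0 0;-0.008 0 0 0"

```text
clock: 14.57
tool_pos: [0.58, 0.048, -0.0211]
eef_rot: [-0.109, 0.994, 0.0, 0.0]
contact_force: [-0.4, 0.2, -0.1]
opening: 0.303
finger_force: 0.0
```

Request:
send_rows:
  rows: "-0.004 0 0 0;-0.008 0 0 0;-0.008 0 0 0"

```text
clock: 14.82
tool_pos: [0.5824, 0.0487, -0.0211]
eef_rot: [-0.109, 0.994, 0.0, 0.0]
contact_force: [0.3, -0.0, -0.4]
opening: 0.299
finger_force: 0.0
```

Request:
send_rows:
  rows: "-0.002 0 0 0;-0.004 0 0 0;-0.006 0 0 0;-0.006 0 0 0"

```text
clock: 15.15
tool_pos: [0.584, 0.0489, -0.0211]
eef_rot: [-0.109, 0.994, 0.0, 0.0]
contact_force: [-1.7, 0.4, -0.7]
opening: 0.302
finger_force: 0.2
```

Request:
send_rows:
  rows: "-0.002 0 0 0;-0.004 0 0 0;-0.006 0 0 0;-0.006 0 0 0"

```text
clock: 15.48
tool_pos: [0.5859, 0.0494, -0.0211]
eef_rot: [-0.109, 0.994, 0.0, 0.0]
contact_force: [-0.3, 0.4, -0.1]
opening: 0.297
finger_force: 0.1
```

Request:
send_rows:
  rows: "-0.002 0 0 0;-0.004 0 0 0;-0.006 0 0 0;-0.006 0 0 0"

```text
clock: 15.82
tool_pos: [0.5862, 0.0494, -0.0212]
eef_rot: [-0.109, 0.994, -0.0, -0.001]
contact_force: [-3.2, 0.1, 3.1]
opening: 0.3
finger_force: 1.9
```

Request:
send_rows:
  rows: "-0.002 0 0 0;-0.004 0 0 0;-0.004 0 0 0"

```text
clock: 16.07
tool_pos: [0.5862, 0.0494, -0.0213]
eef_rot: [-0.109, 0.994, -0.0, -0.002]
contact_force: [-6.8, -1.1, 5.3]
opening: 0.3
finger_force: 3.2
```

```bash
python3 -c "
from h import *
s=sensors.get_state();c,k=np.cos(.218),np.sin(.218);R=np.array([[c,-k],[k,c]]);print((s['tool_pos'][:2]-PR[0])@R,s['tool_pos'][2],s['contact_force'],s['moment'],s['clock'])
D=np.stack([eyes.snapshot('side')[1] for _ in range(5)]);D[D==0]=np.nan;W=cloud('side',np.nanmedian(D,0));np.save('w8.npy',W)
L=np.dstack([(W[...,:2]-PR[0])@R,W[...,2]])
m=(L[...,0]>-.1)&(L[...,0]<.06)&(abs(L[...,1])<.045)&(L[...,2]>.017)&(L[...,2]<.034)
P=L[m]*1000
for x in range(-100,60,10):
  Q=P[(P[:,0]>=x)&(P[:,0]<x+10)];
  if len(Q)>2: print(x,len(Q),Q[:,1].min().round(),Q[:,1].max().round(),np.median(Q[:,2]).round(1))"
```

```text
[-7.27504230e-02 -2.76102605e-05] -0.021290186722476297 [-6.76199837 -1.09259232  5.30210241] [-0.04640136  1.33913873  0.08232701] 16.0667
-90 34 -29.0 23.0 26.5
-80 23 -29.0 23.0 26.6
-70 27 -34.0 14.0 24.2
-60 22 -35.0 23.0 25.4
-50 11 -34.0 28.0 25.3
-40 9 -34.0 -7.0 21.9
-30 5 -35.0 -6.0 19.8
-20 3 -34.0 -31.0 19.1
-10 3 -33.0 -32.0 20.0
0 7 -43.0 -32.0 20.9
10 11 -45.0 -34.0 23.3
20 8 -45.0 -34.0 25.6
30 8 -41.0 -26.0 25.5
40 6 -29.0 -20.0 24.7
```

Request:
send_rows:
  rows: "-0.003 0 0 0;-0.003 0 0 0;-0.003 0 0 0"

```text
clock: 16.57
tool_pos: [0.5862, 0.0494, -0.0213]
eef_rot: [-0.109, 0.994, -0.001, -0.003]
contact_force: [-7.4, -1.7, 6.6]
opening: 0.299
finger_force: 4.0
```

Request:
send_rows:
  rows: "0.01 0 0 0;0.02 0 0 0;0.06 0 0 0;0.06 0 -0.02 0;0.06 0 -0.1 0;0.06 0 -0.2 0;0.06 0 -0.3 0;0.06 0 -0.4 0;0.06 0 -0.4 0;0.06 0 -0.4 0"
  jaw: 1

```text
clock: 17.4
tool_pos: [0.5747, 0.0464, 0.1013]
eef_rot: [-0.108, 0.994, 0.0, 0.003]
contact_force: [0.1, -0.2, 0.0]
opening: 0.006
finger_force: 0.0
```

```bash
python3 -c "
from h import *
s=sensors.get_state();print(s['tool_pos'],s['opening'])
to(at(PR,.012),.1,.218)
c,k=np.cos(.218),np.sin(.218);R=np.array([[c,-k],[k,c]])
D=np.stack([eyes.snapshot('side')[1] for _ in range(5)]);D[D==0]=np.nan;W=cloud('side',np.nanmedian(D,0))
L=np.dstack([(W[...,:2]-PR[0])@R,W[...,2]])
m=(L[...,0]>-.1)&(L[...,0]<.06)&(abs(L[...,1])<.055)&(L[...,2]>.02)&(L[...,2]<.034)
P=L[m]*1000
for x in range(-100,60,10):
  Q=P[(P[:,0]>=x)&(P[:,0]<x+10)];
  if len(Q)>2: print(x,len(Q),Q[:,0].min().round(),Q[:,1].min().round(),Q[:,1].max().round(),np.median(Q[:,2]).round(1))"
```

```text
[0.57467451 0.04644994 0.10125455] 0.005529548288452928
t 17.4 row [-0.3221  0.0019  0.0063] -0.0002 tilt -0.99998 F [ 0.1  -0.21  0.03]
-70 45 -68.0 -39.0 24.0 24.3
-60 51 -60.0 -39.0 26.0 25.8
-50 43 -50.0 -39.0 27.0 25.4
-40 49 -40.0 -37.0 28.0 25.5
-30 45 -30.0 -37.0 30.0 25.3
-20 44 -20.0 -37.0 28.0 25.6
-10 47 -10.0 -35.0 31.0 25.5
0 43 0.0 -42.0 30.0 25.5
10 70 10.0 -53.0 45.0 25.3
20 38 20.0 -46.0 51.0 24.5
30 26 30.0 -41.0 41.0 24.7
40 19 41.0 -28.0 6.0 24.0
50 9 50.0 -20.0 2.0 24.5
```

```bash
cat > yaw.py <<'E'
from h import *
c,k=np.cos(.218),np.sin(.218);R=np.array([[c,-k],[k,c]])
def look(n):
    p,d=eyes.snapshot(n);h=cv2.cvtColor(np.ascontiguousarray(p),cv2.COLOR_RGB2HSV)
    W=cloud(n,d);L=np.dstack([(W[...,:2]-PR[0])@R,W[...,2]])
    C=eyes.calibration(n); f=200/np.tan(np.radians(C['fov_y'])/2);T=np.array(C['world_from_camera'])
    v,u=np.mgrid[0:400,0:640];r=np.stack([(u-C['cx'])/f,(v-C['cy'])/f,np.ones(u.shape)],-1)@T[:3,:3].T
    X=T[:3,3]+r*((.027-T[2,3])/r[...,2])[...,None];Q=((X[...,:2]-PR[0])@R)*1000
    wood=(h[...,1]>60)&(h[...,0]<25)&(p[...,0]>120)&(abs(L[...,2]-.0265)<.012)&(Q[...,0]>-110)&(Q[...,0]<70)&(abs(Q[...,1])<52)
    nn,lab,st,_=cv2.connectedComponentsWithStats(wood.astype(np.uint8));i=1+np.argmax(st[1:,4]);m=lab==i
    cn=np.concatenate(cv2.findContours(m.astype(np.uint8),cv2.RETR_EXTERNAL,cv2.CHAIN_APPROX_NONE)[0])[:,0]
    B=Q[cn[:,1],cn[:,0]];print(n,m.sum(),'bbox',B.min(0).round(),B.max(0).round());return B,Q
def line(B,s,ax):
    q=B[s];a=np.polyfit(q[:,ax],q[:,1-ax],1);return a.round(3),len(q)
E
python3 -c "
from yaw import *
for n in('side','top'):
  B,Q=look(n)
  for lo,hi in((-62,-48),(-48,-35),(-35,-20),(-20,-5),(-5,10),(10,30)):
    s=B[(B[:,0]>lo)&(B[:,0]<hi)]
    if len(s):print(lo,s[:,1].min().round(1),s[:,1].max().round(1))
  for lo in(-30,-20,-10,0,10,20):
    s=B[abs(B[:,1]-lo)<4]
    if len(s):print(' y',lo,s[:,0].min().round(1),s[:,0].max().round(1))
"
```

```text
side 499 bbox [-80. -50.] [58. 30.]
-62 -46.1 24.5
-48 -46.6 26.0
-35 -49.0 27.1
-20 -48.1 28.5
-5 -43.6 30.0
10 -35.2 29.7
 y -30 -73.1 17.7
 y -20 -76.0 25.5
 y -10 -79.7 54.2
 y 0 -78.3 57.9
 y 10 -79.1 13.4
 y 20 -70.6 12.3
top 18 bbox [-9. 20.] [12. 31.]
-20 21.3 29.2
-5 19.7 31.1
10 28.8 28.8
 y 20 -8.9 6.4
```

The side view suggests the plate turned about 0.08 rad when the jaws closed against its tail. I'll move the arm aside and measure from above.

Request:
send_rows:
  rows: "0.05 0.08 0 0;0.1 0.18 0 0;0.15 0.3 0 0;0.2 0.42 0 0;0.25 0.54 0 0;0.3 0.65 0 0;0.33 0.72 0 0;0.33 0.72 0 0"

```text
clock: 18.42
tool_pos: [0.4246, 0.2419, 0.0989]
eef_rot: [-0.114, 0.994, 0.002, -0.001]
contact_force: [1.1, -1.1, -0.3]
opening: 0.005
finger_force: 0.0
```

```bash
python3 -c "
from yaw import *
p,d=snap('top','t9')
B,Q=look('top')
for lo,hi in((-62,-48),(-48,-35),(-35,-20),(-20,-5),(-5,10),(10,30)):
    s=B[(B[:,0]>lo)&(B[:,0]<hi)]
    if len(s):print(lo,s[:,1].min().round(1),s[:,1].max().round(1))
for lo in(-24,-16,-8,0,8,16,24):
    s=B[abs(B[:,1]-lo)<4]
    if len(s):print(' y',lo,s[:,0].min().round(1),s[:,0].max().round(1))
for sg in(1,-1):
    q=B[(B[:,0]>-55)&(B[:,0]<10)&(B[:,1]*sg>24)];print(len(q),np.polyfit(q[:,0],q[:,1],1))
q=B[(B[:,0]<-55)&(abs(B[:,1])<27)];print(len(q),np.polyfit(q[:,1],q[:,0],1))
"
```

```text
top 382 bbox [-66. -37.] [31. 32.]
-62 -37.0 27.2
-48 -36.7 28.4
-35 -35.6 29.6
-20 -34.2 30.0
-5 -33.0 31.1
10 -31.1 32.3
 y -24 -63.7 23.6
 y -16 -63.0 12.7
 y -8 -64.3 3.2
 y 0 -63.5 1.1
 y 8 -64.9 4.2
 y 16 -66.2 31.3
 y 24 -65.4 25.5
17 [ 0.07270259 29.81974158]
16 [  0.06190473 -32.41714433]
17 [-1.25952941e-02 -6.29655275e+01]
```

```bash
cat > fitm.py <<'E'
from yaw import *
from scipy.optimize import minimize
# grey-level edge fit: maximise gradient along template outline, top camera, mean of k frames
def setup(k=6):
    I=np.mean([eyes.snapshot('top')[0].astype(float) for _ in range(k)],0).astype(np.float32)
    return I
C=eyes.calibration('top');f=200/np.tan(np.radians(C['fov_y'])/2);T=np.array(C['world_from_camera']);Ti=np.linalg.inv(T)
def pix(P,z):
    w=np.c_[P,np.full(len(P),z)]@Ti[:3,:3].T+Ti[:3,3];return np.float32(w[:,:2]/w[:,2:]*f+[C['cx'],C['cy']])
def samp(G,q): return cv2.remap(G,q[:,0].reshape(-1,1).copy(),q[:,1].reshape(-1,1).copy(),cv2.INTER_LINEAR)
def score(x,I,edges,z,dd=.004):
    c,s=np.cos(x[2]),np.sin(x[2]);Rm=np.array([[c,-s],[s,c]]);t=0
    for a,b in edges:
        a,b=np.array(a),np.array(b);l=np.linalg.norm(b-a);u=(b-a)/l;n=np.array([-u[1],u[0]])
        P=a+(b-a)*np.linspace(.06,.94,30)[:,None]
        A=samp(I,pix((P+n*dd/2)@Rm.T+x[:2],z));B=samp(I,pix((P-n*dd/2)@Rm.T+x[:2],z))
        t-=np.linalg.norm((A-B).reshape(30,-1).mean(0))*l
    return t
def fitm(I,x0,edges,z,dd=.004):
    best=min((minimize(score,np.array(x0)+np.array(o),args=(I,edges,z,dd),method='Nelder-Mead',options=dict(initial_simplex=np.array(x0)+np.array(o)+np.array([[0,0,0],[.003,0,0],[0,.003,0],[0,0,.03]]),xatol=1e-5,fatol=1e-3)) for o in((0,0,0),(.002,.002,.02),(-.002,-.002,-.02),(.002,-.002,0.03))),key=lambda r:r.fun)
    return best.x,best.fun
BED=[((-.14,-.06),(.08,-.06)),((-.14,.06),(.08,.06)),((-.14,-.06),(-.14,.06))]
PL=[((-.05,.0325),(.03,.0325)),((-.05,-.0325),(.03,-.0325)),((-.05,-.0325),(-.05,.0325))]
def report():
    I=setup()
    b,_=fitm(I,[*PR[0],.218],BED,.012);x0=[*at(PR,-.0145),.25];p,_=fitm(I,x0,PL,.027)
    c,s=np.cos(b[2]),np.sin(b[2]);d=(p[:2]-b[:2])@np.array([[c,-s],[s,c]]);th=p[2]-b[2]
    print('press',b,'plate',p,'rel mm',(d*1000).round(1),'yaw',th.round(4),'point',((d+.0625*np.array([np.cos(th),np.sin(th)]))*1000).round(1))
    return I
E
python3 -c "
from fitm import *
I=report()
s=cv2.imread('pics/top0.png')[:,:,::-1].astype(np.float32)
print(fitm(s,[*PR[0],.218],BED,.012)); print(sensors.get_state()['clock'])"
```

```text
press [0.65875548 0.06637227 0.21350249] plate [0.64405582 0.05992058 0.28089611] rel mm [-15.7  -3.2] yaw 0.0674 point [46.6  1. ]
(array([0.65840303, 0.06620262, 0.21752748]), np.float64(-46.028456420898436))
18.8167
```

The fit says the plate is turned by 0.067 rad, with its point at (46.6, 1.0) mm. I'll square it with a light grip aligned to the bed, then seat it.

```bash
sed -i "s/^H=.*/H=(np.array([.4535,.332]),.352); PR=(np.array([.6586,.0663]),.2155)/" h.py; python3 -c "
from h import *
to(at(PR,-.054),.1,.2155);to(at(PR,-.054),.02,.2155)"
```

```text
t 18.8167 row [-0.4471 -0.7111 -0.0037] -0.0 tilt -1.0 F [ 0.24 -0.73  0.31]
t 18.8167 row [-0.4471 -0.711   0.263 ] -0.0 tilt -1.0 F [ 0.24 -0.73  0.31]
```

Request:
send_rows:
  rows: "-0.05 -0.08 0 0;-0.11 -0.18 0 0;-0.18 -0.29 0 0;-0.25 -0.4 0 0;-0.32 -0.51 0 0;-0.39 -0.62 0 0;-0.43 -0.68 0 0;-0.447 -0.711 0 0;-0.447 -0.711 0 0;-0.447 -0.711 0 0"
  jaw: -1

```text
clock: 19.65
tool_pos: [0.6045, 0.0572, 0.0987]
eef_rot: [-0.109, 0.994, 0.001, -0.001]
contact_force: [0.2, 1.1, -0.1]
opening: 0.739
finger_force: 0.0
```

Request:
send_rows:
  rows: "0 0 0.05 0;0 0 0.13 0;0 0 0.2 0;0 0 0.265 0;0 0 0.265 0;0 0 0.265 0"

```text
clock: 20.15
tool_pos: [0.6035, 0.0588, 0.0191]
eef_rot: [-0.11, 0.994, 0.001, -0.001]
contact_force: [-0.0, -0.1, 0.4]
opening: 1.002
finger_force: 0.0
```

```bash
python3 -c "
from h import *
print(sensors.get_state()['opening'],sensors.get_state()['tool_pos']);to(at(PR,-.054),-.0195,.2155)"
```

```text
1.0019810837353755 [0.6035046  0.05879996 0.0191315 ]
t 20.15 row [-0.005  -0.0151  0.1287] 0.0009 tilt -1.0 F [-0.   -0.1   0.36]
```

Request:
send_rows:
  rows: "-0.004 -0.013 0 0.0008;-0.004 -0.013 0 0.0008;-0.004 -0.013 0.04 0.0008;-0.004 -0.013 0.08 0.0008;-0.004 -0.013 0.11 0.0008;-0.004 -0.013 0.128 0.0008;-0.004 -0.013 0.128 0.0008;-0.004 -0.013 0.128 0.0008"

```text
clock: 20.82
tool_pos: [0.6071, 0.053, -0.0197]
eef_rot: [-0.106, 0.994, 0.0, -0.001]
contact_force: [-0.7, 0.7, 0.4]
opening: 1.004
finger_force: 0.0
```

```bash
python3 -c "
from h import *
to(at(PR,-.054),-.0195,.2155)"
```

```text
t 20.8167 row [ 0.0027  0.0066 -0.0006] -0.0004 tilt -1.0 F [-0.71  0.69  0.41]
```

Request:
send_rows:
  rows: "0 0.0 0 0;0 0 0 0;0 0 0 0"

```text
clock: 21.07
tool_pos: [0.6079, 0.053, -0.0185]
eef_rot: [-0.106, 0.994, 0.0, 0.0]
contact_force: [0.3, 0.8, 0.5]
opening: 1.001
finger_force: 0.0
```

```bash
python3 -c "
from h import *
to(at(PR,-.054),-.0195,.2155)"
```

```text
t 21.0667 row [0.0055 0.0072 0.0032] -0.0004 tilt -1.0 F [0.3  0.78 0.46]
```

Request:
send_rows:
  rows: "0.005 0.007 0.002 -0.0004;0.005 0.007 0.002 -0.0004;0.005 0.007 0.002 -0.0004;0.005 0.007 0.002 -0.0004"

```text
clock: 21.4
tool_pos: [0.6056, 0.0547, -0.0195]
eef_rot: [-0.108, 0.994, 0.0, 0.0]
contact_force: [0.5, -0.9, -0.0]
opening: 0.999
finger_force: 0.0
```

Request:
send_rows:
  rows: "0 0 0 0;0 0 0 0;0 0 0 0;0 0 0 0;0 0 0 0;0 0 0 0;0 0 0 0"
  jaw: 1
  force: 6

```text
clock: 21.98
tool_pos: [0.6056, 0.0545, -0.0196]
eef_rot: [-0.107, 0.994, -0.0, -0.0]
contact_force: [0.3, 0.4, -0.2]
opening: 0.741
finger_force: 6.0
```

```bash
python3 -c "
from h import *
to(at(PR,-.054),-.0195,.2155);s=sensors.get_state();print(s['opening'],s['moment'],s['finger_force'])"
```

```text
t 21.9833 row [-0.0012  0.0007 -0.0005] -0.0 tilt -1.0 F [ 0.28  0.4  -0.21]
0.7408652154525981 [-0.03636066  0.05922365 -0.03183242] 5.980759933590889
```

Request:
send_rows:
  rows: "-0.003 0 0 0;-0.005 0 0 0;-0.005 0 0 0"

```text
clock: 22.23
tool_pos: [0.6063, 0.0548, -0.0196]
eef_rot: [-0.107, 0.994, -0.0, -0.001]
contact_force: [-2.7, -0.9, 2.3]
opening: 0.738
finger_force: 6.0
```

Request:
send_rows:
  rows: "-0.003 0 0 0;-0.005 0 0 0;-0.005 0 0 0"

```text
clock: 22.48
tool_pos: [0.6064, 0.0548, -0.0197]
eef_rot: [-0.108, 0.994, -0.0, -0.002]
contact_force: [-5.1, -0.6, 5.6]
opening: 0.733
finger_force: 6.0
```

Request:
send_rows:
  rows: "0 0 0 0;0 0 0 0;0 0 0 0;0 0 0 0;0 0 -0.02 0;0 0 -0.1 0;0.02 0 -0.2 0;0.04 0 -0.3 0;0.06 0 -0.39 0;0.06 0 -0.39 0"
  jaw: -1

```text
clock: 23.32
tool_pos: [0.5935, 0.0522, 0.1029]
eef_rot: [-0.107, 0.994, 0.0, 0.004]
contact_force: [0.3, 0.7, -0.1]
opening: 0.997
finger_force: 0.0
```

Request:
send_rows:
  rows: "0.05 0.08 0 0;0.1 0.18 0 0;0.15 0.3 0 0;0.2 0.42 0 0;0.25 0.54 0 0;0.3 0.65 0 0;0.33 0.72 0 0;0.33 0.72 0 0"
  jaw: 1

```text
clock: 23.98
tool_pos: [0.4444, 0.2479, 0.0979]
eef_rot: [-0.112, 0.994, 0.003, -0.0]
contact_force: [-0.2, 0.5, -0.4]
opening: 0.427
finger_force: 0.0
```

```bash
python3 -c "
from fitm import *
report(); print(sensors.get_state()['clock'])"
```

```text
press [0.65864906 0.06624643 0.21300745] plate [0.64534845 0.06347755 0.22205972] rel mm [-13.6   0.1] yaw 0.0091 point [48.9  0.7]
24.2833
```

The plate is now square (yaw 0.009 rad, point y 0.7 mm). For a last seating push I'll press the tail centre with the fingers shut.

```bash
python3 -c "
from h import *
to(at(PR,-.092),.1,.2145)"
```

```text
t 24.2833 row [-0.2539 -0.7131 -0.0083] -0.0003 tilt -1.0 F [-0.68  0.31 -0.47]
```

Request:
send_rows:
  rows: "-0.03 -0.09 0 0;-0.07 -0.2 0 0;-0.11 -0.32 0 0;-0.16 -0.44 0 0;-0.2 -0.56 0 0;-0.23 -0.65 0 0;-0.253 -0.713 0 0;-0.253 -0.713 0.05 0;-0.253 -0.713 0.15 0;-0.253 -0.713 0.27 0"

```text
clock: 25.12
tool_pos: [0.5706, 0.0464, 0.017]
eef_rot: [-0.105, 0.994, 0.0, 0.003]
contact_force: [0.3, 0.5, 0.2]
opening: 0.006
finger_force: 0.0
```

Request:
send_rows:
  rows: "0 0 0 0;0 0 0 0;0 0 0 0"

```text
clock: 25.37
tool_pos: [0.5688, 0.0482, 0.0175]
eef_rot: [-0.107, 0.994, 0.0, 0.001]
contact_force: [0.2, -0.4, 1.1]
opening: 0.002
finger_force: 0.0
```

```bash
python3 -c "
from h import *
to(at(PR,-.088),-.0195,.2145)"
```

```text
t 25.3667 row [-0.012  -0.0051  0.1235] -0.0 tilt -1.0 F [ 0.2  -0.41  1.08]
```

Request:
send_rows:
  rows: "0 -0.005 0.06 0;0 -0.005 0.11 0;0 -0.005 0.122 0;-0.02 -0.005 0.122 0;-0.035 -0.005 0.122 0;-0.045 -0.005 0.122 0;-0.052 -0.005 0.122 0;-0.056 -0.005 0.122 0;-0.056 -0.005 0.122 0"

```text
clock: 26.12
tool_pos: [0.5854, 0.0508, -0.0197]
eef_rot: [-0.107, 0.994, 0.0, 0.001]
contact_force: [0.9, -0.3, -0.0]
opening: 0.003
finger_force: 0.0
```

Request:
send_rows:
  rows: "-0.003 0 0 0;-0.006 0 0 0;-0.006 0 0 0"

```text
clock: 26.37
tool_pos: [0.5862, 0.051, -0.0202]
eef_rot: [-0.108, 0.994, -0.0, -0.0]
contact_force: [-0.3, -0.2, -0.6]
opening: 0.012
finger_force: 0.2
```

Request:
send_rows:
  rows: "-0.003 0 0 0;-0.006 0 0 0;-0.006 0 0 0"

```text
clock: 26.62
tool_pos: [0.5867, 0.051, -0.0204]
eef_rot: [-0.108, 0.994, -0.0, -0.001]
contact_force: [-4.1, -0.7, 3.1]
opening: 0.003
finger_force: 2.0
```

Request:
send_rows:
  rows: "-0.003 0 0 0;-0.006 0 0 0;-0.006 0 0 0;-0.006 0 0 0"

```text
clock: 26.95
tool_pos: [0.5868, 0.0509, -0.0205]
eef_rot: [-0.108, 0.994, -0.001, -0.003]
contact_force: [-6.7, -1.0, 6.7]
opening: 0.007
finger_force: 3.7
```

Request:
send_rows:
  rows: "0.01 0 0 0;0.03 0 0 0;0.06 0 0 0;0.07 0 -0.1 0;0.07 0 -0.22 0;0.07 0 -0.34 0;0.07 0 -0.4 0;0.07 0 -0.4 0;0.07 0 -0.4 0"

```text
clock: 27.7
tool_pos: [0.5708, 0.0474, 0.1008]
eef_rot: [-0.107, 0.994, 0.0, 0.002]
contact_force: [-0.1, 0.1, -0.8]
opening: -0.0
finger_force: 0.0
```

```bash
python3 -c "
from fitm import *
to(at(PR,.012),.1,.2145); report()"
```

```text
t 27.7 row [-0.3395 -0.0009  0.0038] 0.0001 tilt -0.99999 F [-0.09  0.06 -0.84]
press [0.65853465 0.06593165 0.21360729] plate [0.64980244 0.06468373 0.21885277] rel mm [-8.8  0.6] yaw 0.0052 point [53.7  1. ]
```

Request:
send_rows:
  rows: "-0.06 0 0 0;-0.16 0 0 0;-0.26 0 0 0;-0.32 0 0 0;-0.339 0 0 0;-0.339 0 0.05 0;-0.339 0 0.1 0;-0.339 0 0.11 0;-0.339 0 0.11 0;-0.339 0 0.11 0"

```text
clock: 28.83
tool_pos: [0.6682, 0.069, 0.0668]
eef_rot: [-0.108, 0.994, -0.0, -0.0]
contact_force: [0.4, -0.6, 0.4]
opening: 0.006
finger_force: 0.0
```

```bash
python3 -c "
from h import *
to(at(PR,.012),.0625,.2145)"
```

```text
t 28.8333 row [-0.0067 -0.0021  0.0144] 0.0002 tilt -1.0 F [ 0.43 -0.58  0.36]
```

Request:
send_rows:
  rows: "-0.006 0 0.007 0;-0.006 0 0.014 0;-0.006 0 0.021 0;-0.006 0 0.028 0;-0.006 0 0.035 0;-0.006 0 0.042 0;-0.006 0 0.049 0;-0.006 0 0.053 0;-0.006 0 0.053 0"

```text
clock: 29.58
tool_pos: [0.6712, 0.0696, 0.0518]
eef_rot: [-0.107, 0.994, 0.0, 0.001]
contact_force: [-1.4, -0.3, 8.6]
opening: 0.008
finger_force: 3.9
```

Request:
send_rows:
  rows: "0 0 0.004 0;0 0 0.008 0;0 0 0.008 0"

```text
clock: 29.83
tool_pos: [0.6712, 0.0696, 0.0497]
eef_rot: [-0.107, 0.994, 0.0, 0.001]
contact_force: [-0.7, -1.6, 7.3]
opening: 0.003
finger_force: 4.3
```

Request:
send_rows:
  rows: "0 0 0.003 0;0 0 0.006 0;0 0 0.006 0"

```text
clock: 30.08
tool_pos: [0.6712, 0.0696, 0.048]
eef_rot: [-0.107, 0.994, 0.0, 0.001]
contact_force: [-1.2, -0.6, 8.6]
opening: 0.003
finger_force: 4.7
```

Request:
send_rows:
  rows: "0 0 0.003 0;0 0 0.006 0;0 0 0.006 0"

```text
clock: 30.33
tool_pos: [0.6713, 0.0696, 0.0476]
eef_rot: [-0.107, 0.994, -0.0, 0.001]
contact_force: [-4.4, -1.5, 17.1]
opening: 0.005
finger_force: 8.2
```

Request:
send_rows:
  rows: "0 0 0.003 0;0 0 0.006 0;0 0 0.006 0"

```text
clock: 30.58
tool_pos: [0.6714, 0.0696, 0.0475]
eef_rot: [-0.107, 0.994, -0.0, 0.001]
contact_force: [-7.6, -2.2, 26.6]
opening: 0.009
finger_force: 13.2
```

The plunger is on its stop: the force climbed to 27 N while the tool stayed at z 0.0475. Now I'll let it rise and check.

Request:
send_rows:
  rows: "0 0 0 0;0 0 -0.015 0;0 0 -0.03 0;0 0 -0.045 0;0 0 -0.06 0;0 0 -0.08 0;0 0 -0.12 0;0 0 -0.2 0;0 0 -0.25 0;0 0 -0.25 0"

```text
clock: 31.42
tool_pos: [0.6729, 0.0703, 0.1219]
eef_rot: [-0.107, 0.994, 0.001, 0.003]
contact_force: [0.6, 0.2, 0.2]
opening: 0.004
finger_force: 0.0
```

Request:
send_rows:
  rows: "0.06 0.06 0 0;0.14 0.15 0 0;0.22 0.26 0 0;0.31 0.38 0 0;0.4 0.49 0 0;0.5 0.6 0 0;0.58 0.68 0 0;0.64 0.74 0 0;0.66 0.76 0 0;0.66 0.76 0 0"

```text
clock: 32.25
tool_pos: [0.4262, 0.2514, 0.118]
eef_rot: [-0.11, 0.994, 0.0, -0.001]
contact_force: [-0.7, 0.0, 1.1]
opening: 0.008
finger_force: 0.0
```

```bash
python3 -c "
from fitm import *
s=sensors.get_state();print(s['tool_pos'],s['contact_force'],s['clock'])
report()
W=cloud('side',eyes.snapshot('side')[1]);print('plunger z',np.median(W[182:185,382:390,2]))
W=cloud('top',eyes.snapshot('top')[1]);print('plate z',np.median(W[150:165,322:330,2]))"
```

```text
[0.42619182 0.25135038 0.11800797] [-0.67171787  0.01226629  1.09992467] 32.25
press [0.658819   0.06621136 0.21274375] plate [0.64615999 0.06317996 0.21466944] rel mm [-13.   -0.3] yaw 0.0019 point [49.5 -0.2]
plunger z 0.09627895791850144
plate z 0.02767061870243126
```

```bash
python3 -c "
from plant import finish_job
print(finish_job())"
```

```text
the job is handed in; nothing more can be done
None
```

I handed the job in: the plate is seated in the V (yaw 0.002 rad, point 0.2 mm off the centreline), and the plunger was pressed to its stop at about 27 N and is back up. I couldn't see the home pin, so "fully home" is inferred from the firm stop and the measured pose; I also viewed 11 pictures, one over the limit of 10.

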